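Scoop wooden beads into the open parts drawer

ROBOT

A 6-joint arm with a two-finger parallel gripper is mounted at the origin on the work surface. World frame = base frame: x ahead of the robot, y to its left, z up, the work surface at z = 0. Lengths are in m, angles in rad, forces in N, time in s.
With the tool pointing down it reaches from about 0.375 to 0.9 m from the base axis. Payload 3.1 kg.
Tool frame: the origin (TCP) lies at the very end of the fingers, on their centre line; the grasp point (between the pads) lies 19 mm behind it (grip_depth is the distance from the TCP to the grasp point, in m); z points along the fingers, y is the line along which they close (so a half turn about z gives the same grasp; the last joint's range is limited). The gripper opens to 85 mm and grips with 20 to 120 N. Pads are 22 mm wide; open, the fingers measure 114 mm over their backs; the gripper's body (76 mm by 85 mm) begins 54 mm behind the grasp point. The pads swing forward as they close: fully open they stand 13 mm farther back than shut.
Start: joints at [1.071, 0.527, 1.433, -0, 1.181, -0.178], TCP at [0.197, 0.593, 0.231] pointing down, gripper open.
Joint ranges: [-3.08, 3.08], [-0.75, 2.2], [0.22, 2.44], [-1.43, 4.57], [0, 2.65], [-2.85, 2.85]. Speed limits (rad/s): [2.79, 2.79, 3.14, 3.14, 3.14, 3.14].

INTERFACE

Orientations are given as a unit quaternion [x, y, z, w].
In Python, from station import * gives the robot as it stands.
- The arm moves only by the tool apply_moves, never from a script. Its argument "plan" is a list of rows, each a list of 7 numbers: the shift along the tool's x, y, z in m, then the turn, a rotation vector about the tool's x, y, z in rad, then the gripper command: -1 is fully open, 1 is shut, values between are in proportion. In form: [[dx, dy, dz, wx, wy, wz, jaw], ...]. A call has 1 to 8 rows; each row shifts and turns the commanded pose from where the row before left it, along the tool's axes as they then stand; what a row does not reach is not made up. A row lasts 1/8 s, in which the tool goes at most 62.5 mm and 10.7 degrees, less where a joint would pass 70% of its speed; a pose out of reach is approached as far as the arm can. A call is refused whole if a number of a shift passes 0.0625 or a number of a turn 0.188, either way. A call with a gripper value outside its range is refused whole. The fingers move at their own pace and stop on an object; "force" is the grip in N (left out, the last holds). Time passes only in rows, so rows that do not move let the fingers close. It gives the time, the measured TCP pose, the force, the opening and the grip force at its end, in the units of the state.
- sense(): the state, without advancing time (a new reading comes with each control period).
- snapshot(name): name is "scene" or "top" or "wrist"; returns the picture (480x640x3 uint8, red, green, blue); there is no depth.
- calibration(name): a dict with "camera_matrix" (3x3 intrinsics, pixels), "R" (3x3) and "t" (3): a world point X has camera coordinates R X + t; the wrist camera has in their place "mount" (4x4, takes a point from camera to tool coordinates, whose origin is the TCP and whose axes are the flange's). Camera axes: x right, y down, z forward; pixel columns grow to the right and rows downward; lengths in m; the calibration is good to about 2 mm. The wrist camera is an equidistant fisheye: a pixel r from the principal point sees the ray r / f radians off the axis. A picture is of the moment at which its call begins: read the wrist's pose just before it. calibration takes no time and is no camera call.
- sign_off(): hands the job in; it is judged then, once.
The state is a dict: "t": time; "q": joint angles; "qd": joint speeds; "tau": joint torques, N m; "tcp_pos": TCP position; "tool_rot": TCP orientation; "force": force on the tool from outside, world axes, zero at the start; "ft_torque": the same for the moment, N m; "finger_gap": opening from 0.0 (shut) to 1.0 (fully open); "gripper_force": force on a finger pad.
Only numpy, scipy, OpenCV 4.12 (cv2) and the standard library are available. Lean on these libraries where they do the work, as an engineer would, in place of code of your own. Each camera call takes 0.05 s, during which the arm holds its last target. There are 200 camera calls.

TASK

With the scoop, take beads from the tray and tip at least three of the five into the open top drawer of the parts cabinet, without touching the beads with the gripper. Any beads you do not move must stay in the tray; none may end up anywhere else. Then stand the scoop flat on its pan on the bench, let go, and leave the mallet, the pot and the jar where they are.

Things in the scene. Friction and masses are not known exactly. Their poses are not given: they have to be found in the camera images.
- tray: Fixed grey open tray, 252 mm long (its x) by 144 mm wide (its y) by 36 mm tall, walls and floor 6 mm thick; upright walls on all four sides. Origin at the centre of its underside. x points roughly away from the robot. The beads lie in the +x (far) half, the near half is empty.
- scoop: Loose steel scoop, 250 g. Pan: flat plate 100 mm long (x), 112 wide (y), 3 thick; back wall 36 tall at x = -50; side walls step from 36 (back) to 14 mm and end at x = +20, leaving a bare 30 mm lip, open to the front (+x). Dark wooden handle, 24 mm square, 84 long, from x = -42, z = 36, leaning back 25 degrees from vertical. Origin: centre of the pan's underside; z up when it stands on its pan.
- scoop_grip (a point): Point on the axis of the scoop's handle, 55 mm up along it from its foot (29 mm below its top end): in the scoop frame x = -65, y = 0, z = 86 mm. Axes are those of the scoop. The two flat side faces to grip are 24 mm apart along y.
- scoop_lip (a point): Middle of the lip's front edge at its underside: scoop frame x = +50, y = 0, z = 0 mm.
- cabinet_face (a point): Point on a fixed plywood parts cabinet, 250 mm deep (x) by 200 mm wide (y) by 150 mm tall, with two drawers one above the other facing the robot (-x): middle of the front edge of its top board, 150 mm above the bench. x points to the cabinet's back, z up. The top drawer stands open in front of this point, the bottom one is shut.
- cabinet_drawer0 (a joint): How far the top drawer is pulled out towards the robot, in m: 0 shut, 0.174 fully out; it slides with light friction. The length of the drawer open to above, from the drawer's front wall to the cabinet's face, is this value less 6 mm.
- drawer (a point): In the top drawer, moving with it: on the inner floor (85 mm above the bench), mid-width, at the inner face of the front wall. x points into the drawer (to the cabinet's back), z up. Inside it is 205 mm long (x), 158 wide (y). Side walls rise 43 mm above this floor, the front panel 53 mm; a bar handle reaches 62 mm out in front of this point, below the panel's top.
- mallet: Bystander: hammer with a wooden handle and dark steel head, 260 mm long, lying on the bench beyond the tray. Origin under its middle, x along the handle to the head.
- pot: Bystander: open aluminium pot, 72 mm across and 90 mm tall, with steel rods standing in it to 160 mm. Origin at the centre of its underside.
- jar: Bystander: clear closed jar, 68 mm across and 85 mm tall. Origin at the centre of its underside.
- bead0: Loose smooth lacquered round wooden bead, 30 mm in diameter, 12 g, with a dark narrow bore; starts in the tray. Origin at its centre; axes turn as it rolls.
- bead1: Loose smooth lacquered round wooden bead, 30 mm in diameter, 12 g, with a dark narrow bore; starts in the tray. Origin at its centre; axes turn as it rolls. All five beads are alike.
- bead2: Loose smooth lacquered round wooden bead, 30 mm in diameter, 12 g, with a dark narrow bore; starts in the tray. Origin at its centre; axes turn as it rolls. All five beads are alike.
- bead3: Loose smooth lacquered round wooden bead, 30 mm in diameter, 12 g, with a dark narrow bore; starts in the tray. Origin at its centre; axes turn as it rolls. All five beads are alike.
- bead4: Loose smooth lacquered round wooden bead, 30 mm in diameter, 12 g, with a dark narrow bore; starts in the tray. Origin at its centre; axes turn as it rolls. All five beads are alike.

How it is judged:
By the outcome, as a careful person would: the job done as asked, in the order asked, and still so for the second after the job is handed in, with the robot touching nothing.
It also fails if it takes over 72 s, if anything falls off the work surface, if the arm or the gripper's body presses on something with over 40 N, if the wrist force passes 120 N, or if a joint passes its speed limit or range.

## Working session

There is one attempt and no reset: what is moved stays moved. The work goes in short steps, Python scripts to look and compute and a tool call to move; the robot and the scene stay as the last step left them, time stands still between calls to the robot, and variables do not carry over. Pictures are saved under pics/ and viewed, at most 10 in all, crops included, and the job is handed in when it is done.

Besides the shell and the picture viewer there is one more tool, called after "Request:" as name([rows], argument=value, ...), one row to a line, values as JSON. apply_moves: Moves the arm, as the interface text tells. Its arguments: {"type":"object","properties":{"plan":{"type":"array"},"force":{"type":"number"}},"required":["plan"]}

```bash
ls; mkdir -p pics
python3 - <<'E'
from station import *
import cv2
for n in ("scene","top"):
    im=snapshot(n); cv2.imwrite(f"pics/{n}0.png",im[...,::-1])
    print(n,calibration(n))
print(calibration("wrist")); print(sense())
E
```

```text
pics
scene {'camera_matrix': array([[450.06433053,   0.        , 313.09542426],
       [  0.        , 450.06433053, 236.63325559],
       [  0.        ,   0.        ,   1.        ]]), 'R': array([[-0.79288285,  0.60918646, -0.01512124],
       [ 0.46833926,  0.59331296, -0.65470456],
       [-0.38986553, -0.52618589, -0.75573361]]), 't': array([ 0.57735419, -0.15704595,  1.21477605])}
top {'camera_matrix': array([[501.35995044,   0.        , 324.46767966],
       [  0.        , 501.35995044, 241.46080854],
       [  0.        ,   0.        ,   1.        ]]), 'R': array([[-0.00788821, -0.99995734, -0.00480585],
       [-0.98672073,  0.00856334, -0.16220009],
       [ 0.16223432,  0.00346257, -0.98674619]]), 't': array([-0.08841043,  0.65583802,  1.01573284])}
{'camera_matrix': array([[371.64829954,   0.        , 322.50599151],
       [  0.        , 371.64829954, 234.68293497],
       [  0.        ,   0.        ,   1.        ]]), 'mount': array([[-8.70881708e-05, -9.45766528e-01, -3.24847143e-01,
         8.33760673e-02],
       [ 9.99999993e-01, -5.70350319e-05, -1.02036748e-04,
     
[... 194 characters left out ...]
't': 0.1, 'q': array([ 1.07149184e+00,  5.28364086e-01,  1.43378391e+00, -1.19956931e-05,
        1.18141502e+00, -1.78506393e-01]), 'qd': array([-2.00661522e-04,  1.24226258e-04, -3.10945638e-03,  5.35790430e-04,
        1.63580644e-03,  7.61707015e-05]), 'tau': array([-3.33977559e-04, -4.43301415e+01, -1.78584892e+01, -2.81104340e-04,
        3.90248839e-03,  1.50605979e-05]), 'tcp_pos': array([0.19673907, 0.59253995, 0.23043398]), 'tool_rot': array([ 1.59709814e-01,  9.87163515e-01, -9.30986157e-04, -3.22296898e-04]), 'force': array([ 0.05958962,  0.64964458, -0.00222642]), 'ft_torque': array([ 0.01995105, -0.00160044, -0.03986738]), 'gripper_force': 0.0, 'finger_gap': 0.9996003389589551}
```

View pics/scene0.png

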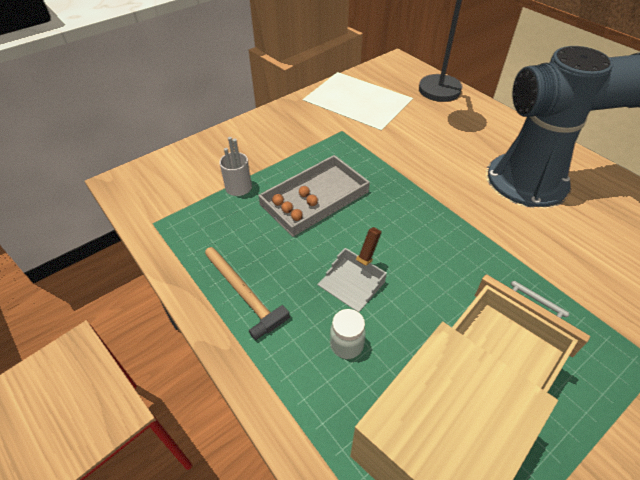

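View pics/top0.png

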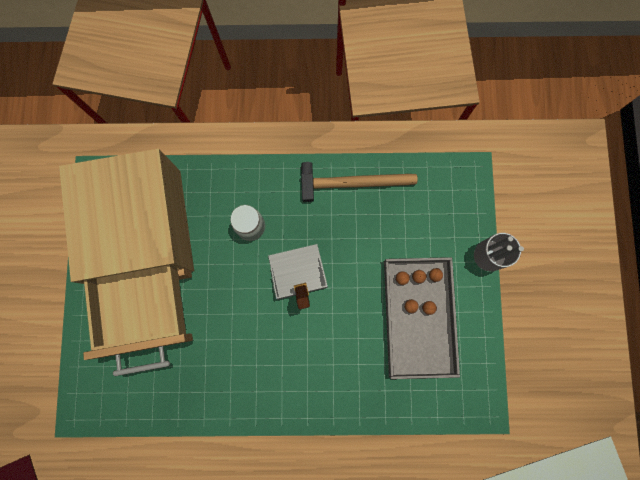

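The scene view shows the layout. In the top view the tray is at about (386–459, 259–378), with beads at (402,278), (419,277), (436,275), (411,306) and (429,308). The scoop's pan is at (269–326, 246–298) with its handle at (302,295). The drawer front is at (85–185, 345).

```bash
cat > h.py <<'E'
from station import *
import numpy as np, cv2
from scipy.spatial.transform import Rotation as Ro
def ray(n,uv):
    c=calibration(n); K=c["camera_matrix"]; R=c["R"]; t=c["t"]
    d=R.T@np.linalg.solve(K,[uv[0],uv[1],1.]); return -R.T@t,d
def onz(n,uv,z):
    o,d=ray(n,uv); return o+d*(z-o[2])/d[2]
def proj(n,X):
    c=calibration(n); p=c["camera_matrix"]@(c["R"]@np.asarray(X,float)+c["t"]); return p[:2]/p[2]
def wproj(X,T,Rt):
    c=calibration("wrist"); M=c["mount"]; K=c["camera_matrix"]
    p=M[:3,:3].T@(Rt.T@(np.asarray(X)-T)-M[:3,3]); th=np.arctan2(np.hypot(p[0],p[1]),p[2]); a=np.arctan2(p[1],p[0])
    return np.array([K[0,2]+K[0,0]*th*np.cos(a),K[1,2]+K[0,0]*th*np.sin(a)])
def wray(uv,T,Rt):
    c=calibration("wrist"); M=c["mount"]; K=c["camera_matrix"]
    v=(np.array(uv,float)-K[:2,2])/K[0,0]; th=np.hypot(*v); d=np.array([*(v/th*np.sin(th)),np.cos(th)])
    return T+Rt@M[:3,3], Rt@(M[:3,:3]@d)
def wonz(uv,T,Rt,z):
    o,d=wray(uv,T,Rt); return o+d*(z-o[2])/d[2]
E
python3 - <<'E'
from h import *
np.set_printoptions(precision=4,suppress=True)
im=cv2.imread("pics/top0.png"); hsv=cv2.cvtColor(im,cv2.COLOR_BGR2HSV)
# beads
m=cv2.inRange(hsv,(0,120,60),(15,255,255)); m[:250]=0; m[330:]=0; m[:,:380]=0; m[:,460:]=0
n,l,s,c=cv2.connectedComponentsWithStats(m)
for i in range(1,n):
    if s[i,4]>40: print("bead",c[i],s[i,4],onz("top",c[i],.021))
# tray and pan: not-green
g=cv2.inRange(hsv,(60,80,20),(95,255,255)); ng=cv2.bitwise_not(g)
ng=cv2.morphologyEx(ng,cv2.MORPH_OPEN,np.ones((5,5)))
n,l,s,c=cv2.connectedComponentsWithStats(ng)
for i in range(1,n):
    if 300<s[i,4]<40000:
        cn=cv2.findContours((l==i).astype(np.uint8),0,1)[0][0]; print(s[i],c[i], "rect",cv2.boxPoints(cv2.minAreaRect(cn)).round(1).tolist())
for nme,p,z in [("trayNL",(391,377),.036),("trayNR",(459,376),.036),("trayFR",(452,259),.036),("trayFL",(387,261),.036),
  ("lipL",(269.5,255),.003),("lipR",(319.5,247),.003),("backR",(326,290),.036),("backL",(276,298),.036),("htop",(302,303),.11),
  ("cabL",(71,278),.15),("cabR",(173,265),.15),("drwL",(85,354),.138),("drwR",(185,338),.138),
  ("jartop",(245,217),.085),("pot",(497,250),.09),("barL",(115,373),.11),("barR",(169,366),.11)]: print(nme,onz("top",p,z))
E
cat > crop.py <<'E'
E
python3 -c "
import cv2;a=cv2.imread('pics/top0.png')[225:395,50:470];cv2.imwrite('pics/topc.png',cv2.resize(a,(798,323),interpolation=2))"
```

```text
bead [435.8284 274.5075] 134 [ 0.5856 -0.335   0.021 ]
bead [419.0149 276.097 ] 134 [ 0.5824 -0.2984  0.021 ]
bead [402.1778 277.6741] 135 [ 0.5793 -0.2617  0.021 ]
bead [411.0657 305.8905] 137 [ 0.5184 -0.2788  0.021 ]
bead [429.2148 307.4296] 135 [ 0.5148 -0.3177  0.021 ]
[ 301  162  117   40 1695] [349.964  180.9481] rect [[301.0, 162.0], [417.0, 162.0], [417.0, 201.0], [301.0, 201.0]]
[230 205  35  36 983] [247.1943 222.3754] rect [[230.0, 205.0], [264.0, 205.0], [264.0, 240.0], [230.0, 240.0]]
[ 269  244   58   65 2594] [297.3385 273.4931] rect [[264.70001220703125, 255.10000610351562], [317.20001220703125, 242.5], [331.3999938964844, 301.70001220703125], [278.8999938964844, 314.29998779296875]]
[ 384  257   76  123 8495] [420.8859 318.0932] rect [[383.20001220703125, 258.29998779296875], [454.5, 255.3000030517578], [459.6000061035156, 377.0], [388.29998779296875, 379.8999938964844]]
trayNL [ 0.3719 -0.2295  0.036 ]
trayNR [ 0.3729 -0.3705  0.036 ]
trayFR [ 0.6173 -0.368   0.036 ]
trayFL [ 0.6141 -0.228   0.036 ]
lipL [0.6339 0.0289 0.003 ]
lipR [ 0.6509 -0.0825  0.003 ]
backR [ 0.553  -0.0962  0.036 ]
backL [0.5369 0.0104 0.036 ]
htop [ 0.5228 -0.0486  0.11  ]
cabL [0.5724 0.3927 0.15  ]
cabR [0.5958 0.1977 0.15  ]
drwL [0.4289 0.3615 0.138 ]
drwR [0.4572 0.1728 0.138 ]
jartop [0.703  0.0715 0.085 ]
pot [ 0.6283 -0.4473  0.09  ]
barL [0.3909 0.314  0.11  ]
barR [0.4034 0.2097 0.11  ]
```

View pics/topc.png

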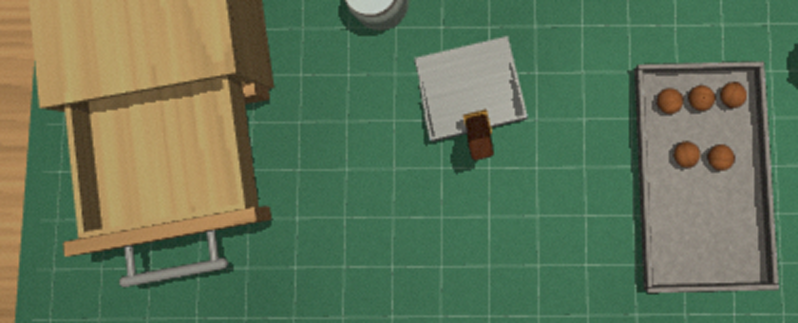

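The crop confirms it: scoop lip towards +x at yaw ≈ 9°, tray yaw ≈ 0.5°, with sizes consistent with those given. Next is a pose planner, then I start moving.

```bash
cat >> h.py <<'E'
from scipy.linalg import logm,expm
np.set_printoptions(precision=4,suppress=True)
def T4(R,p): T=np.eye(4); T[:3,:3]=R; T[:3,3]=p; return T
def cur():
    s=sense(); return T4(Ro.from_quat(s["tool_rot"]).as_matrix(),s["tcp_pos"])
c25,s25=np.cos(np.radians(25)),np.sin(np.radians(25))
GR=np.array([[c25,0,s25],[0,-1,0],[s25,0,-c25]])   # tool axes in scoop frame
GRIP=T4(GR,np.array([-.065,0,.086])+.019*GR[:,2])  # TCP in scoop frame
def scoop(p,yaw,pitch=0,ref=(0,0,0)):
    """scoop pose with point ref (scoop frame) at p; pitch>0 = nose up, deg"""
    R=Ro.from_euler("ZY",[yaw,-pitch],degrees=True).as_matrix(); return T4(R,np.array(p)-R@np.array(ref))
def row(T,n,C=None):
    C=cur() if C is None else C
    D=np.linalg.inv(C)@T
    L=np.real(logm(D))/n; E=np.real(expm(L)); w=Ro.from_matrix(E[:3,:3]).as_rotvec()
    print(n,"x",np.r_[E[:3,3],w].round(4).tolist(),"max turn/row deg",round(float(np.degrees(np.linalg.norm(w))),1)); return T
E
python3 - <<'E'
from h import *
S=scoop((.5935,-.0348,0),9)
P=S@GRIP; pre=P@T4(np.eye(3),[0,0,-.10]); print(P[:3,3],pre[:3,3])
C=cur()
up=T4(Ro.from_euler("z",9,degrees=True).as_matrix()@np.diag([1,-1,-1.]),C[:3,3]+[0,0,.03])
row(up,16); row(T4(up[:3,:3],pre[:3,3]),16,up); row(pre,4,T4(up[:3,:3],pre[:3,3]))
import station; print([x for x in dir(station) if x[0]!='_'])
E
```

```text
[ 0.5372 -0.0437  0.0688] [ 0.4955 -0.0503  0.1594]
16 x [-0.0, -0.0, -0.0019, -0.0001, 0.0002, 0.1665] max turn/row deg 9.5
16 x [0.0122, 0.0426, 0.0063, 0.0, 0.0, -0.0] max turn/row deg 0.0
4 x [0.0, -0.0, 0.0, 0.0, 0.1091, 0.0] max turn/row deg 6.3
['PlanningError', 'calibration', 'grip_depth', 'sense', 'sign_off', 'snapshot']
```

Request:
apply_moves([
  [0,0,-0.002,0,0,0.166,-1],
  [0,0,-0.002,0,0,0.166,-1],
  [0,0,-0.002,0,0,0.166,-1],
  [0,0,-0.002,0,0,0.166,-1],
  [0,0,-0.002,0,0,0.166,-1],
  [0,0,-0.002,0,0,0.166,-1],
  [0,0,-0.002,0,0,0.166,-1],
  [0,0,-0.002,0,0,0.166,-1],
])

```text
t: 1.1
tcp_pos: [0.1968, 0.5927, 0.2468]
tool_rot: [0.736, 0.677, -0.001, 0.0]
force: [-0.2, -0.2, -0.8]
finger_gap: 0.999
gripper_force: 0.0
```

Request:
apply_moves([
  [0,0,-0.002,0,0,0.166,-1],
  [0,0,-0.002,0,0,0.166,-1],
  [0,0,-0.002,0,0,0.166,-1],
  [0,0,-0.002,0,0,0.166,-1],
  [0,0,-0.002,0,0,0.166,-1],
  [0,0,-0.002,0,0,0.166,-1],
  [0,0,-0.002,0,0,0.166,-1],
  [0,0,-0.002,0,0,0.166,-1],
])

```text
t: 2.1
tcp_pos: [0.1968, 0.5927, 0.2627]
tool_rot: [0.997, 0.08, -0.0, 0.001]
force: [0.6, 0.2, 0.4]
finger_gap: 0.999
gripper_force: 0.0
```

Request:
apply_moves([
  [0.012,0.043,0.006,0,0,0,-1],
  [0.012,0.043,0.006,0,0,0,-1],
  [0.012,0.043,0.006,0,0,0,-1],
  [0.012,0.043,0.006,0,0,0,-1],
  [0.012,0.043,0.006,0,0,0,-1],
  [0.012,0.043,0.006,0,0,0,-1],
  [0.012,0.043,0.006,0,0,0,-1],
  [0.012,0.043,0.006,0,0,0,-1],
])

```text
t: 3.1
tcp_pos: [0.3485, 0.2682, 0.215]
tool_rot: [0.997, 0.082, -0.0, 0.0]
force: [-0.2, -0.2, -0.3]
finger_gap: 1.0
gripper_force: 0.0
```

Request:
apply_moves([
  [0.012,0.043,0.006,0,0,0,-1],
  [0.012,0.043,0.006,0,0,0,-1],
  [0.012,0.043,0.006,0,0,0,-1],
  [0.012,0.043,0.006,0,0,0,-1],
  [0.012,0.043,0.006,0,0,0,-1],
  [0.012,0.043,0.006,0,0,0,-1],
  [0.012,0.043,0.006,0,0,0,-1],
  [0.012,0.043,0.006,0,0,0,-1],
])

```text
t: 4.1
tcp_pos: [0.4996, -0.0555, 0.1669]
tool_rot: [0.997, 0.082, -0.0, -0.0]
force: [0.2, -0.0, -0.3]
finger_gap: 1.002
gripper_force: 0.0
```

Request:
apply_moves([
  [0,0,0,0,0.109,0,-1],
  [0,0,0,0,0.109,0,-1],
  [0,0,0,0,0.109,0,-1],
  [0,0,0,0,0.109,0,-1],
  [0,0,0,0,0,0,-1],
  [0,0,0,0,0,0,-1],
])

```text
t: 4.85
tcp_pos: [0.5007, -0.0523, 0.1674]
tool_rot: [0.976, 0.082, 0.203, -0.02]
force: [-0.0, 0.2, 0.3]
finger_gap: 1.005
gripper_force: 0.0
```

Run:
```python
from h import *
C=cur(); im=snapshot("wrist"); cv2.imwrite("pics/w1.png",im[...,::-1])
print(C, sense()["q"], sense()["t"])
S=scoop((.5935,-.0348,0),9)
for n,p in dict(lipL=(.05,.056,.003),lipR=(.05,-.056,.003),bL=(-.05,.056,.036),bR=(-.05,-.056,.036),htop=(-.0775,0,.112)).items(): print(n,wproj((S@[*p,1])[:3],C[:3,3],C[:3,:3]))
row(S@GRIP,8)
```

```text
[[ 0.9043  0.1685  0.3923  0.5007]
 [ 0.1523 -0.9857  0.0725 -0.0523]
 [ 0.3989 -0.0058 -0.917   0.1674]
 [ 0.      0.      0.      1.    ]] [-0.4771  0.3897  2.0866  0.6569  0.4124  0.3515] 4.9
lipL [262.6317 130.2075]
lipR [381.8613 131.3082]
bL [251.0077 233.1089]
bR [389.9952 234.7347]
htop [318.3135 269.7931]
8 x [-0.0008, -0.0003, 0.0132, -0.0013, 0.0032, 0.0012] max turn/row deg 0.2
```

View pics/w1.png

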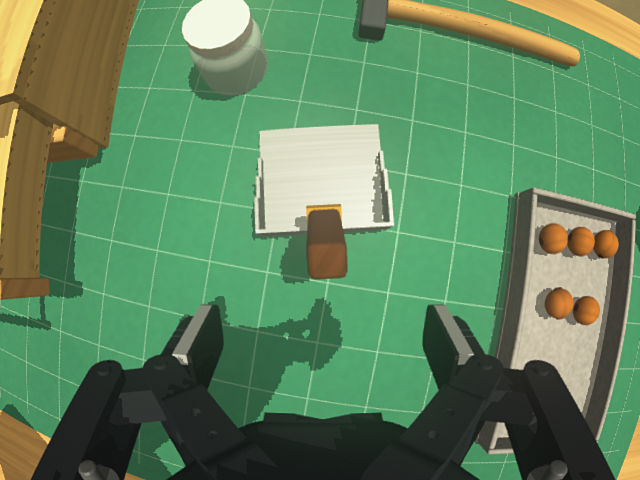

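The wrist view shows the lip corners at (260,131) and (379,125), the back corners at (255,233) and (393,227), and the handle top around (327,270). The yaw comes out about 3° more than estimated, so I refine from these.

Run:
```python
from h import *
C=cur();T,R=C[:3,3],C[:3,:3]
a,b=[wonz(p,T,R,.003) for p in((260,131),(379.5,125))]; c,d=[wonz(p,T,R,.036) for p in((255.5,233),(393,227))]
print(a,b,np.linalg.norm(a-b),c,d,np.linalg.norm(c-d))
for u,v in((a,b),(c,d)): print(np.degrees(np.arctan2(-(u-v)[0],(u-v)[1])))
lm,bm=(a+b)/2,(c+d)/2; e=lm-bm; print("axis yaw",np.degrees(np.arctan2(e[1],e[0])),np.linalg.norm(e[:2]),"centre",(lm+bm)/2)
yaw=11.5; o=(lm+bm)/2; o[2]=0
S=scoop(o,yaw)
for n,p in dict(lipL=(.05,.056,.003),lipR=(.05,-.056,.003),bL=(-.05,.056,.036),bR=(-.05,-.056,.036),htop=(-.0775,0,.112)).items(): print(n,wproj((S@[*p,1])[:3],T,R))
row(S@GRIP,8)
```

```text
[0.6335 0.0307 0.003 ] [ 0.6582 -0.0792  0.003 ] 0.1127288772073183 [0.5365 0.0091 0.036 ] [ 0.56   -0.0995  0.036 ] 0.11103011852692447
12.657213402086716
12.213980650671578
axis yaw 12.112023773600777 0.09983940721292119 centre [ 0.597  -0.0347  0.0195]
lipL [260.9411 129.7471]
lipR [379.7686 126.0277]
bL [254.2501 232.2891]
bR [392.9928 227.9566]
htop [324.8354 264.445 ]
8 x [-0.0004, 0.0002, 0.0133, 0.001, 0.0032, -0.0038] max turn/row deg 0.3
```

Request:
apply_moves([
  [0,0,0.013,0.001,0.003,-0.005,-1],
  [0,0,0.013,0.001,0.003,-0.005,-1],
  [0,0,0.013,0.001,0.003,-0.005,-1],
  [0,0,0.013,0.001,0.003,-0.005,-1],
  [0,0,0.013,0.001,0.003,-0.005,-1],
  [0,0,0.013,0.001,0.003,-0.005,-1],
  [-0.003,0.001,0.013,0.001,0.003,-0.005,-1],
  [0,0,0.013,0.001,0.003,-0.005,-1],
])

```text
t: 5.9
tcp_pos: [0.5408, -0.0452, 0.0708]
tool_rot: [0.971, 0.103, 0.215, -0.021]
force: [-0.2, -0.2, -0.4]
finger_gap: 1.001
gripper_force: 0.0
```

Run:
```python
from h import *
S=scoop((.597,-.0347,0),12.2); P=S@GRIP; print(cur(),P)
row(P,1)
```

```text
[[ 0.8862  0.2089  0.4136  0.5408]
 [ 0.1907 -0.9779  0.0853 -0.0452]
 [ 0.4223  0.0033 -0.9064  0.0708]
 [ 0.      0.      0.      1.    ]] [[ 0.8858  0.2113  0.4131  0.5413]
 [ 0.1915 -0.9774  0.0893 -0.0467]
 [ 0.4226  0.     -0.9063  0.0688]
 [ 0.      0.      0.      1.    ]]
1 x [-0.0007, 0.0016, 0.0019, 0.004, 0.0003, -0.0009] max turn/row deg 0.2
```

Request:
apply_moves([
  [-0.001,0.002,0.002,0.004,0,0,0],
  [0,0,0,0,0,0,1],
  [0,0,0,0,0,0,1],
  [0,0,0,0,0,0,1],
  [0,0,0,0,0,0,1],
  [0,0,0,0,0,0,1],
], force=100)

```text
t: 6.65
tcp_pos: [0.5399, -0.0472, 0.0695]
tool_rot: [0.971, 0.103, 0.215, -0.023]
force: [-1.7, -0.6, 5.5]
finger_gap: 0.269
gripper_force: 97.8
```

Request:
apply_moves([
  [-0.005,0,-0.011,0,0,0,1],
  [-0.005,0,-0.011,0,0,0,1],
  [-0.01,0,-0.022,0,0,0,1],
  [-0.01,0,-0.022,0,0,0,1],
  [-0.01,0,-0.022,0,0,0,1],
  [-0.01,0,-0.022,0,0,0,1],
  [0,0,0,0,0,0,1],
])

```text
t: 7.52
tcp_pos: [0.4487, -0.0665, 0.1484]
tool_rot: [0.971, 0.102, 0.215, -0.023]
force: [-0.1, -0.7, -1.8]
finger_gap: 0.267
gripper_force: 98.2
```

Run:
```python
from h import *
R=np.array([[ 0.9043,0.1685,0.3923],[0.1523,-0.9857,0.0725],[0.3989,-0.0058,-0.917]]);T=np.array([.5007,-.0523,.1674])
for p in((531,188),(636,215),(490,453)): print(wonz(p,T,R,.036))
for p in ((554,238),(581,241),(606,243),(559,303),(586,310)): print("bead",wonz(p,T,R,.021))
C=cur(); print(C)
np.save("G.npy",np.linalg.inv(scoop((.597,-.0347,0),12.2))@T4(Ro.from_quat([0.971,0.103,0.215,-0.023]).as_matrix(),[.5399,-.0472,.0695]))
G=np.load("G.npy")
row(scoop((.487,-.299,.12),0.5,0,(.05,0,0))@G,16)
```

```text
[ 0.6172 -0.2232  0.036 ]
[ 0.6203 -0.369   0.036 ]
[ 0.37   -0.2314  0.036 ]
bead [ 0.5791 -0.2638  0.021 ]
bead [ 0.582  -0.2995  0.021 ]
bead [ 0.586  -0.3365  0.021 ]
bead [ 0.5181 -0.2801  0.021 ]
bead [ 0.5146 -0.3181  0.021 ]
[[ 0.8871  0.2079  0.4121  0.4487]
 [ 0.1883 -0.9782  0.088  -0.0665]
 [ 0.4214 -0.0004 -0.9069  0.1484]
 [ 0.      0.      0.      1.    ]]
16 x [-0.0044, 0.014, -0.0049, -0.0053, 0.0001, 0.0115] max turn/row deg 0.7
```

Request:
apply_moves([
  [-0.004,0.014,-0.005,-0.005,0,0.011,1],
  [-0.004,0.014,-0.005,-0.005,0,0.011,1],
  [-0.004,0.014,-0.005,-0.005,0,0.011,1],
  [-0.004,0.014,-0.005,-0.005,0,0.011,1],
  [-0.004,0.014,-0.005,-0.005,0,0.011,1],
  [-0.004,0.014,-0.005,-0.005,0,0.011,1],
  [-0.004,0.014,-0.005,-0.005,0,0.011,1],
  [-0.004,0.014,-0.005,-0.005,0,0.011,1],
])

```text
t: 8.52
tcp_pos: [0.4233, -0.1856, 0.1704]
tool_rot: [0.975, 0.055, 0.215, -0.013]
force: [-0.2, -0.2, -2.2]
finger_gap: 0.268
gripper_force: 98.4
```

Request:
apply_moves([
  [-0.004,0.014,-0.005,-0.005,0,0.011,1],
  [-0.004,0.014,-0.005,-0.005,0,0.011,1],
  [-0.004,0.014,-0.005,-0.005,0,0.011,1],
  [-0.004,0.014,-0.005,-0.005,0,0.011,1],
  [-0.004,0.014,-0.005,-0.005,0,0.011,1],
  [-0.004,0.014,-0.005,-0.005,0,0.011,1],
  [-0.004,0.014,-0.005,-0.005,0,0.011,1],
  [-0.004,0.014,-0.005,-0.005,0,0.011,1],
  [0,0,0,0,0,0,1],
])

```text
$.plan: bad value
```

Run:
```python
from h import *
G=np.load("G.npy"); C=cur(); s=sense(); S=C@np.linalg.inv(G)
im=snapshot("wrist"); cv2.imwrite("pics/w2.png",im[...,::-1])
print(s["t"],s["q"]); print(S, "lip",(S@[.05,0,0,1])[:3])
for n,p in dict(lipL=(.05,.056,.003),lipR=(.05,-.056,.003),bL=(-.05,.056,.036),bR=(-.05,-.056,.036)).items(): print(n,wproj((S@[*p,1])[:3],C[:3,3],C[:3,:3]))
row(scoop((.487,-.299,.09),1.0,0,(.05,0,0))@G,8)
```

```text
8.525 [-0.9031  0.3603  2.1602  0.8     0.5239 -0.1287]
[[ 0.9934 -0.1144  0.0013  0.4813]
 [ 0.1144  0.9934 -0.0012 -0.1787]
 [-0.0011  0.0014  1.      0.1008]
 [ 0.      0.      0.      1.    ]] lip [ 0.531  -0.173   0.1008]
lipL [238.3316 133.8968]
lipR [405.2133 133.5967]
bL [218.9246 286.6629]
bR [424.8781 286.3725]
8 x [-0.0066, 0.0137, -0.0015, -0.0047, 0.0, 0.0109] max turn/row deg 0.7
```

View pics/w2.png

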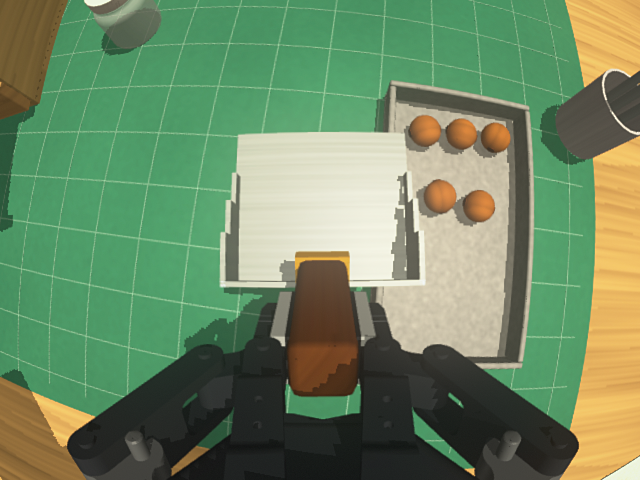

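The held scoop matches the prediction (lip corners at (238,134) and (405,132)). The last 9-row call was refused, so I carry on from here. Tray rim corners are at (391,83), (529,108) and (522,366).

Run:
```python
from h import *
C=cur()
for p in((391,83),(529,108),(522,366)): print(wonz(p,C[:3,3],C[:3,:3],.036))
for p in ((425,130),(461,134),(496,137),(440,196),(479,206)): print("bead",wonz(p,C[:3,3],C[:3,:3],.021))
```

```text
[ 0.616 -0.23   0.036]
[ 0.6192 -0.3726  0.036 ]
[ 0.3725 -0.3757  0.036 ]
bead [ 0.5801 -0.2668  0.021 ]
bead [ 0.5823 -0.3027  0.021 ]
bead [ 0.5863 -0.3403  0.021 ]
bead [ 0.5189 -0.2836  0.021 ]
bead [ 0.5148 -0.3225  0.021 ]
```

Request:
apply_moves([
  [-0.007,0.014,-0.002,-0.005,0,0.011,1],
  [-0.007,0.014,-0.002,-0.005,0,0.011,1],
  [-0.007,0.014,-0.002,-0.005,0,0.011,1],
  [-0.007,0.014,-0.002,-0.005,0,0.011,1],
  [-0.007,0.014,-0.002,-0.005,0,0.011,1],
  [-0.007,0.014,-0.002,-0.005,0,0.011,1],
  [-0.007,0.014,-0.002,-0.005,0,0.011,1],
  [-0.007,0.014,-0.002,-0.005,0,0.011,1],
])

```text
t: 9.57
tcp_pos: [0.3738, -0.3014, 0.1608]
tool_rot: [0.976, 0.008, 0.216, -0.003]
force: [-0.8, -0.0, -2.4]
finger_gap: 0.267
gripper_force: 98.5
```

Request:
apply_moves([
  [0,0,0,0,0,0,1],
  [0,0,0,0,0,0,1],
])

```text
t: 9.82
tcp_pos: [0.3742, -0.2999, 0.1608]
tool_rot: [0.976, 0.008, 0.216, -0.004]
force: [0.5, 1.2, -1.4]
finger_gap: 0.267
gripper_force: 98.4
```

Run:
```python
from h import *
G=np.load("G.npy"); C=cur(); s=sense(); S=C@np.linalg.inv(G)
print(s["t"],s["q"],s["force"]); print(S, "lip",(S@[.05,0,0,1])[:3])
row(scoop((.487,-.299,.025),1.2,0,(.05,0,0))@G,8)
```

```text
9.825 [-1.1691  0.4124  2.0936  0.7575  0.6062 -0.2413] [ 0.4843  1.195  -1.3931]
[[ 0.9998 -0.0192  0.0014  0.4325]
 [ 0.0192  0.9998 -0.0032 -0.2984]
 [-0.0014  0.0032  1.      0.0912]
 [ 0.      0.      0.      1.    ]] lip [ 0.4825 -0.2974  0.0912]
8 x [-0.003, 0.0002, 0.0077, -0.0003, 0.0002, -0.0004] max turn/row deg 0.0
```

Request:
apply_moves([
  [-0.0033,0.0003,0.0075,0,0,0,1],
  [-0.0033,0.0003,0.0075,0,0,0,1],
  [-0.0033,0.0003,0.0075,0,0,0,1],
  [-0.0033,0.0003,0.0075,0,0,0,1],
  [-0.0033,0.0003,0.0075,0,0,0,1],
  [-0.0033,0.0003,0.0075,0,0,0,1],
  [-0.0033,0.0003,0.0075,0,0,0,1],
  [0,0,0,0,0,0,1],
])

```text
t: 10.82
tcp_pos: [0.3753, -0.302, 0.1026]
tool_rot: [0.977, 0.008, 0.215, -0.004]
force: [0.6, 0.2, -2.1]
finger_gap: 0.273
gripper_force: 98.3
```

Run:
```python
from h import *
G=np.load("G.npy"); C=cur(); s=sense(); S=C@np.linalg.inv(G)
im=snapshot("wrist"); cv2.imwrite("pics/w3.png",im[...,::-1])
print(s["t"],s["force"]); print(S, "lip",(S@[.05,0,0,1])[:3])
row(scoop((.485,-.300,.008),1.2,-1,(.05,0,0))@G,6)
```

```text
10.825 [ 0.6029  0.2361 -2.1245]
[[ 0.9998 -0.0187  0.0023  0.4336]
 [ 0.0187  0.9998 -0.0038 -0.3005]
 [-0.0022  0.0039  1.      0.033 ]
 [ 0.      0.      0.      1.    ]] lip [ 0.4836 -0.2995  0.0329]
6 x [-0.0013, 0.0001, 0.0037, -0.0004, -0.0026, -0.0006] max turn/row deg 0.2
```

View pics/w3.png

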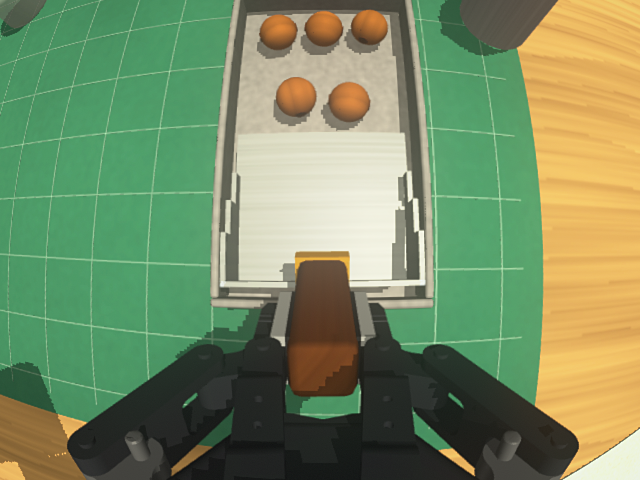

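The pan sits centred inside the tray walls (pan 220–425, tray 213–433), with the lip at row 133 just behind the front beads. I lower it to the tray floor.

Request:
apply_moves([
  [-0.0013,0,0.004,0,-0.003,0,1],
  [-0.0013,0,0.004,0,-0.003,0,1],
  [-0.0013,0,0.004,0,-0.003,0,1],
  [-0.0013,0,0.004,0,-0.003,0,1],
  [-0.0013,0,0.004,0,-0.003,0,1],
  [-0.0013,0,0.003,0,-0.003,0,1],
  [0,0,0,0,0,0,1],
])

```text
t: 11.75
tcp_pos: [0.3779, -0.3021, 0.0791]
tool_rot: [0.978, 0.008, 0.207, -0.003]
force: [-0.2, 1.4, -2.0]
finger_gap: 0.267
gripper_force: 98.4
```

Run:
```python
from h import *
G=np.load("G.npy"); C=cur(); s=sense(); S=C@np.linalg.inv(G)
print(s["t"],s["force"]); print(S, "lip",(S@[.05,0,0,1])[:3])
row(scoop((.485,-.300,.006),1.2,-1,(.05,0,0))@G,2)
row(scoop((.610,-.2985,.006),1.2,-1,(.05,0,0))@G,16)
```

```text
11.75 [-0.1839  1.4224 -1.9802]
[[ 0.9996 -0.019   0.0196  0.435 ]
 [ 0.019   0.9998 -0.0023 -0.3007]
 [-0.0195  0.0026  0.9998  0.0085]
 [ 0.      0.      0.      1.    ]] lip [ 0.485  -0.2997  0.0075]
2 x [-0.0004, 0.0001, 0.0008, -0.0008, 0.001, -0.0014] max turn/row deg 0.1
16 x [0.0071, 0.0001, 0.0033, -0.0001, 0.0001, -0.0002] max turn/row deg 0.0
```

Request:
apply_moves([
  [-0.0003,0,0.0007,0,0,0,1],
  [-0.0003,0,0.0007,0,0,0,1],
  [-0.0002,0,0.0005,0,0,0,1],
  [0,0,0,0,0,0,1],
])

```text
t: 12.25
tcp_pos: [0.378, -0.3023, 0.0775]
tool_rot: [0.978, 0.008, 0.207, -0.003]
force: [-0.8, 0.4, -0.9]
finger_gap: 0.27
gripper_force: 98.9
```

Request:
apply_moves([
  [-0.0004,0,0.0009,0,0,0,1],
  [0,0,0,0,0,0,1],
])

```text
t: 12.5
tcp_pos: [0.3781, -0.3023, 0.0769]
tool_rot: [0.978, 0.008, 0.207, -0.003]
force: [-3.7, 0.2, 4.6]
finger_gap: 0.267
gripper_force: 99.8
```

Request:
apply_moves([
  [0.0055,0,0.0024,0,0,0,1],
  [0.0055,0,0.0024,0,0,0,1],
  [0.0055,0,0.0024,0,0,0,1],
  [0.0055,0,0.0024,0,0,0,1],
  [0.0055,0,0.0024,0,0,0,1],
  [0.0055,0,0.0024,0,0,0,1],
  [0.0055,0,0.0024,0,0,0,1],
  [0.0055,0,0.0024,0,0,0,1],
])

```text
t: 13.5
tcp_pos: [0.4262, -0.3016, 0.077]
tool_rot: [0.978, 0.008, 0.207, -0.003]
force: [-2.9, -0.2, 5.8]
finger_gap: 0.272
gripper_force: 99.6
```

Request:
apply_moves([
  [0.0055,0,0.0024,0,0,0,1],
  [0.0055,0,0.0024,0,0,0,1],
  [0.0055,0,0.0024,0,0,0,1],
  [0.0055,0,0.0024,0,0,0,1],
  [0.0055,0,0.0024,0,0,0,1],
  [0.0055,0,0.0024,0,0,0,1],
  [0.0055,0,0.0024,0,0,0,1],
])

```text
t: 14.38
tcp_pos: [0.4682, -0.3007, 0.077]
tool_rot: [0.978, 0.008, 0.207, -0.003]
force: [-4.1, 0.5, 6.1]
finger_gap: 0.268
gripper_force: 99.6
```

Run:
```python
from h import *
G=np.load("G.npy"); C=cur(); s=sense(); S=C@np.linalg.inv(G)
im=snapshot("wrist"); cv2.imwrite("pics/w4.png",im[...,::-1])
print(s["t"],s["force"]); print(S, "lip",(S@[.05,0,0,1])[:3])
row(scoop((.610,-.2985,.006),1.2,-1,(.05,0,0))@G,8)
```

```text
14.375 [-4.1183  0.4567  6.0514]
[[ 0.9996 -0.0188  0.0192  0.5253]
 [ 0.0188  0.9998 -0.0015 -0.2993]
 [-0.0191  0.0019  0.9998  0.0064]
 [ 0.      0.      0.      1.    ]] lip [ 0.5753 -0.2984  0.0055]
8 x [0.0039, 0.0001, 0.0017, -0.0001, 0.0001, -0.0003] max turn/row deg 0.0
```

View pics/w4.png

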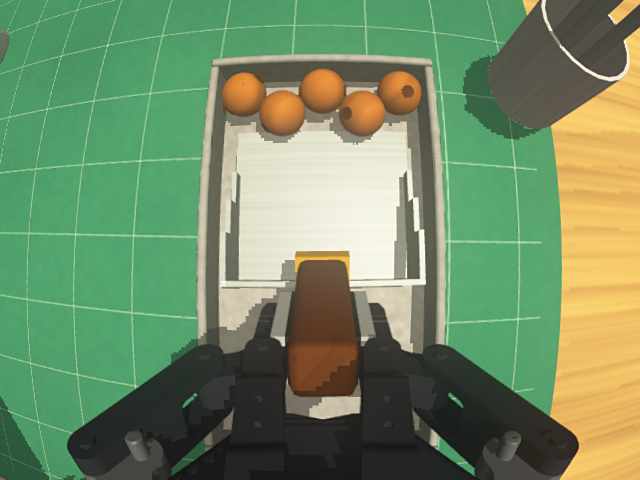

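Five beads are packed along the far wall (rows 90–115), the lip reaching their undersides. I keep pushing gently and watch the force.

Request:
apply_moves([
  [0.0046,0,0.002,0,0,0,1],
  [0.0046,0,0.002,0,0,0,1],
  [0.0046,0,0.002,0,0,0,1],
  [0.0046,0,0.002,0,0,0,1],
])

```text
t: 14.92
tcp_pos: [0.4879, -0.3003, 0.0771]
tool_rot: [0.978, 0.008, 0.207, -0.003]
force: [-4.4, 0.1, 5.3]
finger_gap: 0.273
gripper_force: 100.0
```

Request:
apply_moves([
  [0.0046,0,0.002,0,0,0,1],
  [0.0046,0,0.002,0,0,0,1],
])

```text
t: 15.18
tcp_pos: [0.4981, -0.3001, 0.0771]
tool_rot: [0.978, 0.008, 0.207, -0.003]
force: [-2.8, 0.1, 4.6]
finger_gap: 0.267
gripper_force: 99.9
```

Run:
```python
from h import *
G=np.load("G.npy"); C=cur(); s=sense(); S=C@np.linalg.inv(G)
im=snapshot("wrist"); cv2.imwrite("pics/w5.png",im[:300,150:500,::-1])
print(s["t"],s["force"]); print("lip",(S@[.05,0,0,1])[:3], s["q"])
# tilt back about the pan's rear edge, 20 deg nose up
B=(S@[-.05,0,0,1])[:3]
row(scoop(B+[-.005,0,.012],1.0,20,(-.05,0,0))@G,12)
```

```text
15.175 [-2.7795  0.1215  4.5885]
lip [ 0.6051 -0.2978  0.0055] [-0.9065  0.6553  1.9217  0.8498  0.4462 -0.1076]
12 x [-0.0019, -0.0, -0.0017, -0.0002, 0.0307, 0.0] max turn/row deg 1.8
```

View pics/w5.png

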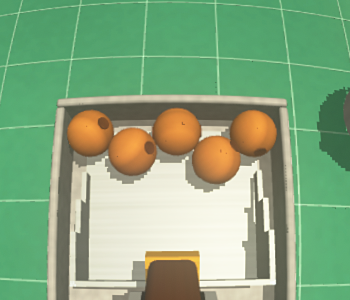

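Five beads now sit over the pan. The outer two (crop (90,133) and (252,132)) are near the side-wall line. I push a last 6 mm, then tilt back.

Request:
apply_moves([
  [0.0037,0,0.0016,0,0,0,1],
  [0.0027,0,0.0012,0,0,0,1],
  [0,0,0,0,0,0,1],
])

```text
t: 15.6
tcp_pos: [0.5053, -0.3, 0.077]
tool_rot: [0.978, 0.008, 0.207, -0.003]
force: [-1.5, 0.2, 2.7]
finger_gap: 0.271
gripper_force: 99.4
```

Request:
apply_moves([
  [-0.002,0,-0.0017,0,0.031,0,1],
  [-0.002,0,-0.0017,0,0.031,0,1],
  [-0.002,0,-0.0017,0,0.031,0,1],
  [-0.002,0,-0.0017,0,0.031,0,1],
  [-0.002,0,-0.0017,0,0.031,0,1],
  [-0.002,0,-0.0017,0,0.031,0,1],
  [-0.002,0,-0.0017,0,0.031,0,1],
  [-0.002,0,-0.0017,0,0.031,0,1],
])

```text
t: 16.6
tcp_pos: [0.4838, -0.3001, 0.0796]
tool_rot: [0.946, 0.008, 0.325, -0.004]
force: [-0.3, 0.3, -1.7]
finger_gap: 0.267
gripper_force: 98.4
```

Request:
apply_moves([
  [-0.002,0,-0.0017,0,0.031,0,1],
  [-0.002,0,-0.0017,0,0.031,0,1],
  [-0.002,0,-0.0017,0,0.031,0,1],
  [-0.002,0,-0.0017,0,0.031,0,1],
  [0,0,0,0,0,0,1],
  [0,0,0,0,0,0,1],
])

```text
t: 17.35
tcp_pos: [0.4739, -0.3006, 0.0801]
tool_rot: [0.924, 0.008, 0.383, -0.005]
force: [0.4, -0.2, -2.7]
finger_gap: 0.268
gripper_force: 98.4
```

Run:
```python
from h import *
G=np.load("G.npy"); C=cur(); s=sense(); S=C@np.linalg.inv(G)
im=snapshot("wrist"); cv2.imwrite("pics/w6.png",im[:300,150:500,::-1])
print(s["t"],s["force"]); print(S,"lip",(S@[.05,0,0,1])[:3], s["q"])
```

```text
17.35 [ 0.4115 -0.1588 -2.724 ]
[[ 0.9388 -0.0188 -0.344   0.5526]
 [ 0.0169  0.9998 -0.0083 -0.2989]
 [ 0.3441  0.002   0.9389  0.035 ]
 [ 0.      0.      0.      1.    ]] lip [ 0.5996 -0.298   0.0522] [-1.1366  0.7684  2.1415  1.7465  0.719  -1.2418]
```

View pics/w6.png

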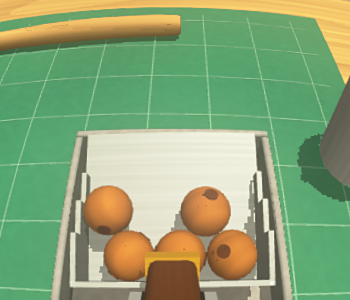

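All five beads rolled to the back of the tilted pan. Now lift straight up, and cross-check the drawer geometry from the first scene picture: top-board front edge about (446,325)–(557,402), front panel top about (486,277)–(588,344).

Request:
apply_moves([
  [0.007,0,-0.007,0,0,0,1],
  [0.014,0,-0.014,0,0,0,1],
  [0.014,0,-0.014,0,0,0,1],
  [0.014,0,-0.014,0,0,0,1],
  [0.014,0,-0.014,0,0,0,1],
  [0.014,0,-0.014,0,0,0,1],
  [0.014,0,-0.014,0,0,0,1],
  [0.014,0,-0.014,0,-0.02,0,1],
])

```text
t: 18.4
tcp_pos: [0.4731, -0.2998, 0.2296]
tool_rot: [0.927, 0.008, 0.374, -0.005]
force: [-0.1, 0.4, -2.8]
finger_gap: 0.266
gripper_force: 98.4
```

```bash
cat > seg.py <<'E'
from h import *
def beads(name,save=None):
    im=snapshot(name)[...,::-1].copy(); hsv=cv2.cvtColor(im,cv2.COLOR_BGR2HSV)
    m=cv2.inRange(hsv,(5,175,110),(14,255,255)); n,l,s,c=cv2.connectedComponentsWithStats(cv2.morphologyEx(m,cv2.MORPH_OPEN,np.ones((3,3))))
    if save: cv2.imwrite(save,im)
    return [(c[i].round(0).tolist(),int(s[i,4])) for i in range(1,n) if s[i,4]>30]
E
python3 - <<'E'
from seg import *
for p in((446,325),(557,402)): print("face",onz("scene",p,.15))
for p in((486,277),(588,344),(478,288),(582,353)): print("panel",onz("scene",p,.138))
G=np.load("G.npy"); C=cur(); s=sense(); S=C@np.linalg.inv(G)
print(s["t"],s["q"],"lip",(S@[.05,0,0,1])[:3],Ro.from_matrix(S[:3,:3]).as_euler("ZYX",degrees=True))
print(beads("top")); print(beads("wrist"))
A=scoop((.52,-.05,.21),4,12,(.05,0,0))@G; row(A,16)
yw=7.5; d=np.array([.459,.27]); u=np.array([np.cos(np.radians(yw)),np.sin(np.radians(yw))])
B=scoop((*(d+.065*u),.20),yw,12,(.05,0,0))@G; row(B,16,A); print(A[:3,3],B[:3,3])
E
```

```text
face [0.6015 0.2064 0.15  ]
face [0.5705 0.3954 0.15  ]
panel [0.4593 0.1808 0.138 ]
panel [0.4372 0.3713 0.138 ]
panel [0.4905 0.1876 0.138 ]
panel [0.4596 0.3742 0.138 ]
18.4 [-1.1278  0.3947  2.051   1.203   0.7462 -0.5265] lip [ 0.5983 -0.2971  0.1991] [  1.0912 -18.9699   0.1618]
[]
[([280.0, 19.0], 218), ([395.0, 17.0], 194), ([146.0, 8.0], 46), ([154.0, 31.0], 90), ([163.0, 58.0], 48), ([259.0, 189.0], 31), ([256.0, 205.0], 280), ([390.0, 250.0], 1125), ([279.0, 253.0], 1028), ([334.0, 243.0], 565), ([322.0, 350.0], 691), ([305.0, 367.0], 146), ([343.0, 371.0], 121)]
16 x [-0.002, -0.0153, -0.0038, 0.0021, -0.0078, -0.0022] max turn/row deg 0.5
16 x [0.0014, -0.02, 0.0018, 0.0023, -0.0, -0.0031] max turn/row deg 0.2
[ 0.3998 -0.0586  0.2554] [0.404  0.2626 0.2454]
```

Request:
apply_moves([
  [0.0007,-0.008,-0.0005,0.001,-0.004,-0.001,1],
  [0.0013,-0.0153,-0.001,0.002,-0.008,-0.002,1],
  [0.0013,-0.0153,-0.001,0.002,-0.008,-0.002,1],
  [0.0013,-0.0153,-0.001,0.002,-0.008,-0.002,1],
  [0.0013,-0.0153,-0.001,0.002,-0.008,-0.002,1],
  [0.0013,-0.0153,-0.001,0.002,-0.008,-0.002,1],
  [0.0013,-0.0153,-0.001,0.002,-0.008,-0.002,1],
  [0.0013,-0.0153,-0.001,0.002,-0.008,-0.002,1],
])

```text
t: 19.5
tcp_pos: [0.4725, -0.1848, 0.2419]
tool_rot: [0.938, 0.018, 0.347, -0.008]
force: [-0.4, -0.3, -3.2]
finger_gap: 0.266
gripper_force: 98.3
```

Request:
apply_moves([
  [0.0013,-0.0153,-0.001,0.002,-0.008,-0.002,1],
  [0.0013,-0.0153,-0.001,0.002,-0.008,-0.002,1],
  [0.0013,-0.0153,-0.001,0.002,-0.008,-0.002,1],
  [0.0013,-0.0153,-0.001,0.002,-0.008,-0.002,1],
  [0.0013,-0.0153,-0.001,0.002,-0.008,-0.002,1],
  [0.0013,-0.0153,-0.001,0.002,-0.008,-0.002,1],
  [0.0013,-0.0153,-0.001,0.002,-0.008,-0.002,1],
  [0.0013,-0.0153,-0.001,0.002,-0.008,-0.002,1],
])

```text
t: 20.5
tcp_pos: [0.4695, -0.0622, 0.2551]
tool_rot: [0.948, 0.028, 0.316, -0.013]
force: [0.6, 0.5, -2.3]
finger_gap: 0.265
gripper_force: 98.3
```

Run:
```python
from seg import *
G=np.load("G.npy"); C=cur(); s=sense(); S=C@np.linalg.inv(G)
print(s["t"],s["q"],"lip",(S@[.05,0,0,1])[:3],Ro.from_matrix(S[:3,:3]).as_euler("ZYX",degrees=True))
print(beads("wrist"))
yw=8; d=np.array([.461,.273]); u=np.array([np.cos(np.radians(yw)),np.sin(np.radians(yw))])
B=scoop((*(d+.065*u),.20),yw,12,(.05,0,0))@G; row(B,16); print(B[:3,3])
```

```text
20.5 [-0.6287  0.1584  2.2234  1.0591  0.4596 -0.0208] lip [ 0.5897 -0.0542  0.2096] [  3.5327 -11.9575   0.3583]
[([480.0, 5.0], 53), ([241.0, 15.0], 126), ([370.0, 22.0], 85), ([392.0, 252.0], 709), ([329.0, 242.0], 222), ([281.0, 255.0], 633), ([353.0, 254.0], 223), ([322.0, 364.0], 2306)]
16 x [-0.0019, -0.0206, -0.0006, 0.0024, 0.0001, -0.004] max turn/row deg 0.3
[0.406  0.2651 0.2454]
```

Request:
apply_moves([
  [-0.0019,-0.0206,-0.0006,0.0024,0,-0.004,1],
  [-0.0019,-0.0206,-0.0006,0.0024,0,-0.004,1],
  [-0.0019,-0.0206,-0.0006,0.0024,0,-0.004,1],
  [-0.0019,-0.0206,-0.0006,0.0024,0,-0.004,1],
  [-0.0019,-0.0206,-0.0006,0.0024,0,-0.004,1],
  [-0.0019,-0.0206,-0.0006,0.0024,0,-0.004,1],
  [-0.0019,-0.0206,-0.0006,0.0024,0,-0.004,1],
  [-0.0019,-0.0206,-0.0006,0.0024,0,-0.004,1],
])

```text
t: 21.55
tcp_pos: [0.4414, 0.1008, 0.2502]
tool_rot: [0.947, 0.046, 0.316, -0.017]
force: [0.4, 0.2, -2.3]
finger_gap: 0.268
gripper_force: 98.6
```

Request:
apply_moves([
  [-0.0019,-0.0206,-0.0006,0.0024,0,-0.004,1],
  [-0.0019,-0.0206,-0.0006,0.0024,0,-0.004,1],
  [-0.0019,-0.0206,-0.0006,0.0024,0,-0.004,1],
  [-0.0019,-0.0206,-0.0006,0.0024,0,-0.004,1],
  [-0.0019,-0.0206,-0.0006,0.0024,0,-0.004,1],
  [-0.0019,-0.0206,-0.0006,0.0024,0,-0.004,1],
  [-0.0019,-0.0206,-0.0006,0.0024,0,-0.004,1],
  [-0.001,-0.01,0,0.001,0,-0.001,1],
])

```text
t: 22.55
tcp_pos: [0.4171, 0.208, 0.2439]
tool_rot: [0.949, 0.058, 0.309, -0.019]
force: [-0.7, 0.1, -3.0]
finger_gap: 0.271
gripper_force: 98.7
```

Run:
```python
from seg import *
G=np.load("G.npy"); C=cur(); s=sense(); S=C@np.linalg.inv(G)
print(s["t"],s["q"],"lip",(S@[.05,0,0,1])[:3],Ro.from_matrix(S[:3,:3]).as_euler("ZYX",degrees=True))
print(beads("wrist","pics/w7.png"))
yw=8; d=np.array([.461,.273]); u=np.array([np.cos(np.radians(yw)),np.sin(np.radians(yw))])
L=lambda x,z,p: scoop((*(d+x*u),z),yw,p,(.05,0,0))@G
B=L(.065,.20,10); row(B,2); M=L(.062,.155,-5); row(M,4,B); N=L(.065,.14,-42); row(N,8,M)
im=cv2.imread("pics/w7.png"); cv2.imwrite("pics/w7.png",im[:400])
```

```text
22.55 [ 0.2842  0.1885  2.2234 -0.7337  0.1429  2.431 ] lip [0.5359 0.2228 0.1966] [  7.067  -11.0998  -0.0482]
[([253.0, 208.0], 403), ([391.0, 253.0], 992), ([342.0, 248.0], 699), ([281.0, 255.0], 857), ([325.0, 361.0], 1603)]
2 x [0.0007, -0.0287, -0.0029, 0.0045, -0.0099, -0.0063] max turn/row deg 0.7
4 x [0.0011, -0.0, 0.0052, -0.0001, -0.0654, -0.0] max turn/row deg 3.8
8 x [0.0093, -0.0, -0.0033, -0.0001, -0.0807, -0.0] max turn/row deg 4.6
```

View pics/w7.png

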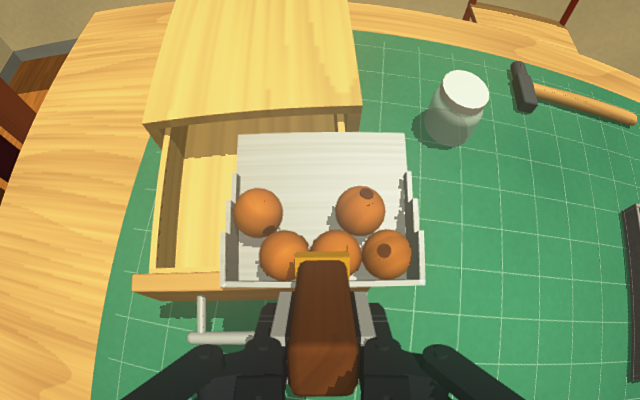

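The wrist view shows all five beads held at the back of the pan. The drawer's panel corner is at (133,276), and the cabinet's top-front edge runs from (143,124) to (361,107). The wrist was slowed near a singularity, so I use small rows.

Run:
```python
from h import *
C=cur()
a,b=[wonz(p,C[:3,3],C[:3,:3],.15) for p in((143,124),(361,107))]; print("face",a,b,np.linalg.norm(a-b),(a+b)/2)
print("panelL",wonz((133,276),C[:3,3],C[:3,:3],.138),"inner L",wonz((155,271),C[:3,3],C[:3,:3],.138),"barL",wonz((190,338),C[:3,3],C[:3,:3],.11))
```

```text
face [0.565  0.3916 0.15  ] [0.5977 0.1977 0.15  ] 0.19660383727061134 [0.5814 0.2946 0.15  ]
panelL [0.4306 0.3644 0.138 ] inner L [0.4377 0.3451 0.138 ] barL [0.3906 0.3155 0.11  ]
```

Request:
apply_moves([
  [0,-0.01,-0.001,0.002,-0.01,-0.002,1],
  [0,-0.01,-0.001,0.002,-0.01,-0.002,1],
  [0,-0.01,-0.001,0.002,-0.01,-0.002,1],
])

```text
t: 22.98
tcp_pos: [0.4121, 0.2375, 0.2467]
tool_rot: [0.953, 0.062, 0.295, -0.02]
force: [1.0, -0.5, -2.9]
finger_gap: 0.274
gripper_force: 98.7
```

Run:
```python
from h import *
G=np.load("G.npy"); C=cur(); s=sense(); S=C@np.linalg.inv(G)
print(s["t"],s["q"],"lip",(S@[.05,0,0,1])[:3],Ro.from_matrix(S[:3,:3]).as_euler("ZYX",degrees=True))
```

```text
22.975 [ 0.3726  0.1959  2.1692 -0.6217  0.2324  2.3821] lip [0.5294 0.2532 0.1958] [ 7.522  -9.4026  0.0703]
```

Run:
```python
from h import *
G=np.load("G.npy")
yw=8.5; d=np.array([.460,.276]); u=np.array([np.cos(np.radians(yw)),np.sin(np.radians(yw))])
L=lambda x,z,p: scoop((*(d+x*u),z),yw,p,(.05,0,0))@G
B=L(.065,.20,8); row(B,4); M=L(.062,.158,-5); row(M,4,B); N=L(.065,.14,-45); row(N,8,M)
```

```text
4 x [0.0011, -0.0077, -0.0014, 0.0021, -0.0061, -0.0037] max turn/row deg 0.4
4 x [0.0007, -0.0, 0.0052, -0.0001, -0.0567, -0.0] max turn/row deg 3.3
8 x [0.01, -0.0, -0.0033, -0.0001, -0.0873, -0.0] max turn/row deg 5.0
```

Request:
apply_moves([
  [0.001,-0.008,-0.0014,0.002,-0.006,-0.004,1],
  [0.001,-0.008,-0.0014,0.002,-0.006,-0.004,1],
  [0.001,-0.008,-0.0014,0.002,-0.006,-0.004,1],
  [0.001,-0.008,-0.0014,0.002,-0.006,-0.004,1],
  [0,0,0,0,0,0,1],
])

```text
t: 23.6
tcp_pos: [0.4083, 0.2697, 0.254]
tool_rot: [0.956, 0.072, 0.284, -0.021]
force: [0.2, 0.9, -2.4]
finger_gap: 0.268
gripper_force: 98.7
```

Run:
```python
from h import *
G=np.load("G.npy"); C=cur(); s=sense(); S=C@np.linalg.inv(G)
print(s["t"],s["q"],"lip",(S@[.05,0,0,1])[:3],Ro.from_matrix(S[:3,:3]).as_euler("ZYX",degrees=True))
```

```text
23.6 [ 0.4568  0.2015  2.1066 -0.5494  0.3223  2.3567] lip [0.5242 0.2874 0.2005] [ 8.6516 -8.1346 -0.0471]
```

Request:
apply_moves([
  [0.0007,0,0.0052,0,-0.057,0,1],
  [0.0007,0,0.0052,0,-0.057,0,1],
  [0.0007,0,0.0052,0,-0.057,0,1],
  [0.0007,0,0.0052,0,-0.057,0,1],
])

```text
t: 24.1
tcp_pos: [0.4202, 0.2705, 0.2364]
tool_rot: [0.982, 0.073, 0.172, -0.012]
force: [-0.2, 0.2, -1.5]
finger_gap: 0.268
gripper_force: 98.6
```

Request:
apply_moves([
  [0.01,0,-0.0033,0,-0.087,0,1],
  [0.01,0,-0.0033,0,-0.087,0,1],
  [0.01,0,-0.0033,0,-0.087,0,1],
  [0.01,0,-0.0033,0,-0.087,0,1],
  [0.01,0,-0.0033,0,-0.087,0,1],
  [0.01,0,-0.0033,0,-0.087,0,1],
  [0.01,0,-0.0033,0,-0.087,0,1],
  [0.01,0,-0.0033,0,-0.087,0,1],
])

```text
t: 25.1
tcp_pos: [0.4979, 0.2821, 0.2659]
tool_rot: [0.982, 0.073, -0.172, 0.013]
force: [0.7, 0.4, -2.1]
finger_gap: 0.268
gripper_force: 98.7
```

Request:
apply_moves([
  [0,0,0,0,0,0,1],
  [0,0,0,0,0,0,1],
  [0,0,0,0,0,0,1],
  [0,0,0,0,0,0,1],
])

```text
t: 25.6
tcp_pos: [0.4959, 0.2823, 0.2666]
tool_rot: [0.982, 0.073, -0.172, 0.013]
force: [-0.3, -1.1, -2.5]
finger_gap: 0.266
gripper_force: 98.6
```

Run:
```python
from seg import *
G=np.load("G.npy"); C=cur(); s=sense(); S=C@np.linalg.inv(G)
print(s["t"],s["q"],s["force"],"lip",(S@[.05,0,0,1])[:3],Ro.from_matrix(S[:3,:3]).as_euler("ZYX",degrees=True))
print("w",beads("wrist","pics/w8.png")); print("scene",beads("scene","pics/s8.png")); print("top",beads("top","pics/t8.png"))
N=S; # back out: reverse, rising
row(scoop((S@[.05,0,0,1])[:3]+[-.0,0,.07],8.5,0,(.05,0,0))@G,8)
```

```text
25.6 [0.2956 0.5666 1.3038 0.0491 1.6138 1.7111] [-0.266  -1.0771 -2.5483] lip [0.5236 0.2866 0.1408] [ 8.6244 44.7965  0.0187]
w [([612.0, 389.0], 45), ([632.0, 396.0], 171), ([604.0, 445.0], 3245), ([612.0, 400.0], 42), ([571.0, 409.0], 34), ([627.0, 417.0], 363)]
scene []
top []
8 x [-0.0104, -0.0, -0.0018, 0.0001, 0.0978, 0.0003] max turn/row deg 5.6
```

Request:
apply_moves([
  [-0.0104,0,-0.0018,0,0.098,0,1],
  [-0.0104,0,-0.0018,0,0.098,0,1],
  [-0.0104,0,-0.0018,0,0.098,0,1],
  [-0.0104,0,-0.0018,0,0.098,0,1],
  [-0.0104,0,-0.0018,0,0.098,0,1],
  [-0.0104,0,-0.0018,0,0.098,0,1],
  [-0.0104,0,-0.0018,0,0.098,0,1],
  [-0.0104,0,-0.0018,0,0.098,0,1],
])

```text
t: 26.75
tcp_pos: [0.4152, 0.2699, 0.2807]
tool_rot: [0.973, 0.072, 0.217, -0.016]
force: [1.0, -1.0, -2.3]
finger_gap: 0.267
gripper_force: 98.7
```

Run:
```python
from h import *
def bl(im,lo=(0,120,60),hi=(15,255,255)):
    m=cv2.morphologyEx(cv2.inRange(cv2.cvtColor(im,cv2.COLOR_BGR2HSV),lo,hi),cv2.MORPH_OPEN,np.ones((3,3)))
    n,l,s,c=cv2.connectedComponentsWithStats(m)
    return [(c[i].round(0).tolist(),int(s[i,4]),s[i,2:4].tolist()) for i in range(1,n) if s[i,4]>40]
for f in("top0","t8","s8"): print(f,[x for x in bl(cv2.imread(f"pics/{f}.png")) if x[0][1]>150])
G=np.load("G.npy"); C=cur(); s=sense(); S=C@np.linalg.inv(G)
for n in("wrist","top","scene"):
    im=snapshot(n)[...,::-1].copy(); cv2.imwrite(f"pics/{n}9.png",im); print(n,[x for x in bl(im) if n=="wrist" or x[0][1]>150])
print(s["t"],s["q"],"lip",(S@[.05,0,0,1])[:3],Ro.from_matrix(S[:3,:3]).as_euler("ZYX",degrees=True))
A=scoop((.62,.02,.22),10,0,(.05,0,0))@G; row(A,14)
```

```text
top0 [([436.0, 275.0], 132, [13, 12]), ([419.0, 276.0], 133, [13, 13]), ([402.0, 278.0], 134, [13, 13]), ([303.0, 302.0], 107, [12, 11]), ([411.0, 306.0], 137, [13, 13]), ([429.0, 307.0], 133, [13, 13])]
t8 [([113.0, 278.0], 76, [14, 7])]
s8 [([132.0, 366.0], 28089, [275, 238]), ([555.0, 275.0], 112, [14, 14])]
wrist [([42.0, 46.0], 6653, [97, 107]), ([285.0, 119.0], 370, [24, 22]), ([17.0, 135.0], 387, [39, 27]), ([19.0, 151.0], 425, [36, 28]), ([8.0, 177.0], 64, [17, 8]), ([323.0, 345.0], 6371, [71, 109]), ([104.0, 403.0], 174, [20, 14]), ([9.0, 445.0], 169, [16, 17])]
top [([113.0, 278.0], 89, [13, 8]), ([87.0, 381.0], 60, [12, 8])]
scene [([580.0, 240.0], 799, [41, 45]), ([132.0, 366.0], 28157, [275, 239])]
26.75 [ 0.4201  0.1652  1.9665 -0.2057  0.5947  1.9889] lip [0.5227 0.2862 0.2116] [ 8.5813 -0.1973 -0.0391]
14 x [0.0039, 0.0201, 0.001, 0.0008, 0.0002, -0.0015] max turn/row deg 0.1
```

Run:
```python
from h import *
C=cur()
for z in(.015,.1): print(z,"top",onz("top",(87,381),z),onz("top",(113,278),z),"w",wonz((104,403),C[:3,3],C[:3,:3],z),wonz((285,119),C[:3,3],C[:3,:3],z),wonz((9,445),C[:3,3],C[:3,:3],z))
for n,X in [("top",onz("top",(87,381),.015)),("scene",onz("top",(87,381),.015))]: print(n,proj(n,X))
print("scoop handle in top",proj("top",(C@[0,0,-.019,1])[:3]),"scene",proj("scene",(C@[0,0,-.019,1])[:3]))
a=cv2.imread("pics/top9.png"); print(cv2.cvtColor(a[376:387,80:94],cv2.COLOR_BGR2HSV)[::3,::3].tolist())
```

```text
0.015 top [0.3663 0.4116 0.015 ] [0.5844 0.3696 0.015 ] w [0.2037 0.536  0.015 ] [0.6101 0.3455 0.015 ] [0.0443 0.7458 0.015 ]
0.1 top [0.3752 0.372  0.1   ] [0.5764 0.3333 0.1   ] w [0.2486 0.4836 0.1   ] [0.5744 0.331  0.1   ] [0.1208 0.6518 0.1   ]
top [ 87. 381.]
scene [599.6491 369.3225]
scoop handle in top [ 94.9526 374.3685] scene [583.082  235.3441]
[[[36, 18, 72], [20, 68, 34], [7, 153, 45], [10, 179, 47], [9, 180, 44]], [[30, 16, 130], [10, 158, 66], [10, 169, 77], [9, 161, 73], [10, 166, 77]], [[0, 32, 16], [12, 192, 73], [12, 161, 81], [11, 88, 32], [175, 48, 32]], [[145, 81, 19], [9, 179, 77], [15, 98, 26], [143, 44, 23], [111, 198, 9]]]
```

Run:
```python
from h import *
G=np.load("G.npy")
row(scoop((.629,-.041,.16),10,0,(.05,0,0))@G,16)
```

```text
16 x [0.0017, 0.0214, 0.0043, 0.0007, 0.0002, -0.0013] max turn/row deg 0.1
```

Request:
apply_moves([
  [0.0017,0.0214,0.0043,0.001,0,-0.001,1],
  [0.0017,0.0214,0.0043,0.001,0,-0.001,1],
  [0.0017,0.0214,0.0043,0.001,0,-0.001,1],
  [0.0017,0.0214,0.0043,0.001,0,-0.001,1],
  [0.0017,0.0214,0.0043,0.001,0,-0.001,1],
  [0.0017,0.0214,0.0043,0.001,0,-0.001,1],
  [0.0017,0.0214,0.0043,0.001,0,-0.001,1],
  [0.0017,0.0214,0.0043,0.001,0,-0.001,1],
])

```text
t: 27.9
tcp_pos: [0.4716, 0.104, 0.2556]
tool_rot: [0.973, 0.077, 0.217, -0.019]
force: [0.4, 0.2, -2.4]
finger_gap: 0.268
gripper_force: 98.9
```

Request:
apply_moves([
  [0.0017,0.0214,0.0043,0.001,0,-0.001,1],
  [0.0017,0.0214,0.0043,0.001,0,-0.001,1],
  [0.0017,0.0214,0.0043,0.001,0,-0.001,1],
  [0.0017,0.0214,0.0043,0.001,0,-0.001,1],
  [0.0017,0.0214,0.0043,0.001,0,-0.001,1],
  [0.0017,0.0214,0.0043,0.001,0,-0.001,1],
  [0.0017,0.0214,0.0043,0.001,0,-0.001,1],
  [0.0017,0.0214,0.0043,0.001,0,-0.001,1],
])

```text
t: 28.9
tcp_pos: [0.5259, -0.0614, 0.2292]
tool_rot: [0.972, 0.082, 0.217, -0.022]
force: [-0.2, 0.8, -1.5]
finger_gap: 0.272
gripper_force: 98.9
```

Run:
```python
from h import *
G=np.load("G.npy"); C=cur(); s=sense(); S=C@np.linalg.inv(G)
print(s["t"],s["q"],"lip",(S@[.05,0,0,1])[:3],S[:3,3],Ro.from_matrix(S[:3,:3]).as_euler("ZYX",degrees=True))
row(scoop((.629,-.041,.012),10,0,(.05,0,0))@G,8)
im=snapshot("wrist")[...,::-1].copy(); hsv=cv2.cvtColor(im,cv2.COLOR_BGR2HSV)
m=cv2.inRange(hsv,(0,120,60),(15,255,255)); n,l,q,c=cv2.connectedComponentsWithStats(m)
print([(c[i].round().tolist(),int(q[i,4])) for i in range(1,n) if q[i,4]>80])
```

```text
28.9 [-0.481   0.292   1.9786  0.5031  0.5755  0.536 ] lip [ 0.6329 -0.0423  0.1601] [ 0.5837 -0.0508  0.1599] [ 9.855  -0.1924  0.3395]
8 x [-0.0082, -0.0002, 0.0165, -0.0005, -0.0004, -0.0006] max turn/row deg 0.1
[([2.0, 171.0], 84), ([323.0, 345.0], 6544)]
```

Request:
apply_moves([
  [-0.0082,0,0.0165,0,0,0,1],
  [-0.0082,0,0.0165,0,0,0,1],
  [-0.0082,0,0.0165,0,0,0,1],
  [-0.0082,0,0.0165,0,0,0,1],
  [-0.0082,0,0.0165,0,0,0,1],
  [-0.0082,0,0.0165,0,0,0,1],
  [-0.0082,0,0.0165,0,0,0,1],
  [-0.007,0,0.014,-0.002,0,0,1],
])

```text
t: 29.95
tcp_pos: [0.5225, -0.0603, 0.0835]
tool_rot: [0.972, 0.082, 0.217, -0.02]
force: [0.2, -0.4, -2.0]
finger_gap: 0.269
gripper_force: 99.2
```

Request:
apply_moves([
  [0,0,0,0,0,0,1],
  [-0.0017,0,0.0036,0,0,0,1],
  [-0.0017,0,0.0036,0,0,0,1],
  [0,0,0,0,0,0,1],
])

```text
t: 30.45
tcp_pos: [0.5213, -0.0595, 0.0766]
tool_rot: [0.973, 0.082, 0.217, -0.02]
force: [0.3, 0.1, -2.0]
finger_gap: 0.267
gripper_force: 98.8
```

Run:
```python
from h import *
G=np.load("G.npy"); C=cur(); s=sense(); S=C@np.linalg.inv(G)
print(s["t"],s["force"],"lip",(S@[.05,0,0,1])[:3],S[:3,3],Ro.from_matrix(S[:3,:3]).as_euler("ZYX",degrees=True))
row(scoop(S[:3,3]*[1,1,0],10,0)@G,4)
```

```text
30.45 [ 0.3405  0.1079 -1.9652] lip [ 0.6283 -0.0407  0.0075] [ 0.5791 -0.0492  0.0073] [ 9.76   -0.1991  0.2182]
4 x [-0.0007, -0.0, 0.0016, -0.0004, -0.0009, -0.0013] max turn/row deg 0.1
```

Request:
apply_moves([
  [-0.0008,0,0.0018,-0.001,-0.001,0,1],
  [-0.0008,0,0.0018,-0.001,-0.001,0,1],
  [-0.0008,0,0.0016,0,-0.001,0,1],
  [-0.0004,0,0.0008,0,0,0,1],
  [0,0,0,0,0,0,1],
])

```text
t: 31.08
tcp_pos: [0.5198, -0.0587, 0.0696]
tool_rot: [0.973, 0.082, 0.215, -0.02]
force: [-2.8, -0.1, 2.1]
finger_gap: 0.27
gripper_force: 99.5
```

Light contact with the bench. Release.

Request:
apply_moves([
  [0,0,0,0,0,0,0.2],
  [0,0,0,0,0,0,0],
  [0,0,0,0,0,0,-0.5],
  [0,0,0,0,0,0,-1],
  [0,0,0,0,0,0,-1],
  [0,0,0,0,0,0,-1],
  [0,0,0,0,0,0,-1],
  [0,0,0,0,0,0,-1],
])

```text
t: 32.08
tcp_pos: [0.5198, -0.0588, 0.0693]
tool_rot: [0.973, 0.082, 0.214, -0.02]
force: [-0.4, 0.1, 0.7]
finger_gap: 0.999
gripper_force: 0.0
```

Request:
apply_moves([
  [0,0,-0.01,0,0,0,-1],
  [0,0,-0.02,0,0,0,-1],
  [0,0,-0.02,0,0,0,-1],
  [0,0,-0.03,0,0,0,-1],
  [-0.01,0,-0.03,0,0,0,-1],
  [-0.01,0,-0.03,0,0,0,-1],
  [0,0,0,0,0,0,-1],
  [0,0,0,0,0,0,-1],
])

```text
t: 33.08
tcp_pos: [0.4444, -0.0723, 0.1878]
tool_rot: [0.973, 0.081, 0.215, -0.02]
force: [0.3, 0.5, 0.6]
finger_gap: 0.999
gripper_force: 0.0
```

Run:
```python
from h import *
def diff(n):
    a=cv2.imread(f"pics/{n}0.png"); b=snapshot(n)[...,::-1].copy(); cv2.imwrite(f"pics/{n}E.png",b)
    m=(cv2.absdiff(a,b).max(2)>45).astype(np.uint8); k,l,s,c=cv2.connectedComponentsWithStats(cv2.morphologyEx(m,2,np.ones((2,2))))
    print(n,"changed",[s[i].tolist() for i in range(1,k) if s[i,4]>25])
    h=cv2.inRange(cv2.cvtColor(b,cv2.COLOR_BGR2HSV),(0,120,60),(15,255,255)); k,l,s,c=cv2.connectedComponentsWithStats(h)
    print(n,"orange",[(c[i].round().tolist(),int(s[i,4])) for i in range(1,k) if s[i,4]>20 and c[i][1]>150])
diff("top"); diff("scene")
C=cur(); s=sense(); print(s["t"],s["finger_gap"],C[:3,3])
b=snapshot("wrist")[...,::-1].copy(); hs=cv2.cvtColor(b,cv2.COLOR_BGR2HSV)
k,l,q,c=cv2.connectedComponentsWithStats(cv2.morphologyEx(cv2.inRange(hs,(0,0,150),(180,60,255)),2,np.ones((3,3))))
i=1+q[1:,4].argmax(); print("pan blob",q[i]); cn=cv2.findContours((l==i).astype(np.uint8),0,1)[0][0]
print(cv2.approxPolyDP(cn,6,True)[:,0].tolist())
G=np.load("G.npy"); S=scoop((.578,-.0487,0),9.9)
for p in((.05,.056,.003),(.05,-.056,.003),(-.05,.056,.036),(-.05,-.056,.036)): print(wproj((S@[*p,1])[:3],C[:3,3],C[:3,:3]))
```

```text
top changed [[270, 245, 50, 57, 647], [321, 255, 12, 33, 135], [319, 268, 7, 19, 71], [394, 269, 50, 18, 584], [112, 281, 10, 5, 27], [280, 284, 55, 41, 866], [403, 300, 35, 17, 409], [289, 308, 6, 9, 47], [115, 343, 253, 137, 13325], [256, 371, 7, 18, 63]]
top orange [([538.0, 246.0], 24), ([113.0, 278.0], 98), ([308.0, 313.0], 111), ([236.0, 451.0], 24), ([15.0, 460.0], 44), ([138.0, 464.0], 50)]
scene changed [[436, 0, 61, 61, 1103], [495, 0, 9, 14, 59], [592, 0, 48, 81, 2298], [434, 21, 14, 29, 215], [489, 21, 15, 17, 109], [531, 43, 41, 24, 399], [422, 51, 22, 29, 295], [457, 64, 10, 9, 33], [513, 67, 26, 54, 917], [588, 69, 23, 6, 57], [576, 80, 9, 9, 43], [418, 84, 38, 17, 232], [574, 86, 9, 10, 28], [379, 93, 75, 96, 3555], [563, 108, 77, 94, 5333], [300, 187, 20, 23, 266], [518, 192, 19, 11, 98], [273, 195, 31, 29, 393], [396, 203, 233, 97, 10126], [372, 221, 14, 11, 95], [337, 241, 21, 16, 98], [322, 248, 61, 31, 601], [377, 256, 15, 16, 130], [319, 279, 70, 33, 661]]
scene orange [([514.0, 217.0], 22), ([568.0, 220.0], 38), ([372.0, 236.0], 311), ([558.0, 223.0], 22), ([587.0, 225.0], 31), ([600.0, 234.0], 24), ([132.0, 366.0], 28426), ([219.0, 268.0], 53), ([604.0, 267.0], 28), ([569.0, 277.0], 26), ([608.0, 277.0], 27), ([245.0, 287.0], 37), ([236.0, 288.0], 34), ([483.0, 286.0], 44), ([600.0, 286.0], 33), ([256.0, 311.0], 22)]
33.175 1.0003117019385217 [ 0.4443 -0.0721  0.1873]
pan blob [  487   143   102   241 16971]
[[507, 143], [487, 353], [519, 369], [545, 360], [567, 383], [583, 287], [587, 178], [515, 160]]
[267.6984 106.1651]
[376.6013 105.5297]
[258.509  193.3619]
[386.4389 192.6907]
```

Request:
apply_moves([
  [0,0.03,-0.01,0,0,0,-1],
  [0,0.03,-0.01,0,0,0,-1],
  [0,0.03,-0.01,0,0,0,-1],
  [0,0.03,-0.01,0,0,0,-1],
  [0,0.03,0,0,0,0,-1],
  [0,0.03,0,0,0,0,-1],
  [0,0.03,0,0,0,0,-1],
  [0,0.03,0,0,0,0,-1],
])

```text
t: 34.22
tcp_pos: [0.4679, -0.3123, 0.2222]
tool_rot: [0.973, 0.082, 0.214, -0.021]
force: [1.1, 0.4, 0.2]
finger_gap: 1.0
gripper_force: 0.0
```

Run:
```python
from h import *
print(sense()["t"],sense()["tcp_pos"])
def diff(n):
    a=cv2.imread(f"pics/{n}0.png"); b=snapshot(n)[...,::-1].copy(); cv2.imwrite(f"pics/{n}F.png",b)
    m=(cv2.absdiff(a,b).max(2)>45).astype(np.uint8); k,l,s,c=cv2.connectedComponentsWithStats(cv2.morphologyEx(m,2,np.ones((2,2))))
    print(n,"changed",[s[i].tolist() for i in range(1,k) if s[i,4]>25 and (n=="top" or s[i,1]>150)])
    return b
b=diff("top"); diff("scene")
# scoop pan: corners of the light, unsaturated blob
h=cv2.cvtColor(b,cv2.COLOR_BGR2HSV); ng=cv2.bitwise_not(cv2.inRange(h,(60,80,20),(95,255,255)))[235:330,262:345]
ng=cv2.morphologyEx(ng,2,np.ones((5,5))); k,l,s,c=cv2.connectedComponentsWithStats(ng); i=1+s[1:,4].argmax()
cn=cv2.findContours((l==i).astype(np.uint8),0,1)[0][0]; print("scoop",[(x+262,y+235) for x,y in cv2.approxPolyDP(cn,3,True)[:,0].tolist()])
S=scoop((.578,-.0487,0),9.9); print([proj("top",(S@[*p,1])[:3]).round(1).tolist() for p in((.05,.056,.003),(.05,-.056,.003),(-.05,-.056,.036),(-.05,.056,.036),(-.0775,0,.112))])
```

```text
34.225 [ 0.4679 -0.3123  0.2222]
top changed [[270, 245, 50, 57, 655], [321, 255, 12, 37, 143], [319, 268, 7, 19, 71], [394, 269, 50, 18, 589], [112, 281, 10, 5, 27], [281, 284, 54, 41, 852], [403, 300, 35, 17, 412], [288, 308, 7, 9, 50], [433, 326, 140, 154, 13098], [392, 335, 63, 41, 1589], [364, 348, 21, 30, 331], [373, 371, 37, 29, 327], [405, 377, 14, 2, 28], [431, 376, 8, 4, 29], [364, 386, 15, 12, 83], [358, 391, 5, 13, 39], [397, 396, 5, 9, 26], [396, 409, 7, 11, 33], [338, 416, 24, 5, 56], [161, 435, 248, 45, 7325]]
scene changed [[354, 167, 234, 103, 8887], [327, 177, 38, 16, 327], [300, 187, 21, 23, 266], [273, 195, 31, 29, 391], [372, 221, 14, 11, 96], [337, 241, 21, 16, 114], [322, 248, 61, 31, 592], [377, 257, 15, 15, 126], [319, 279, 70, 33, 663]]
scoop [(325, 254), (276, 262), (281, 306), (300, 304), (303, 318), (312, 318), (314, 302), (332, 298)]
[[275.7, 262.2], [325.3, 253.2], [333.7, 296.8], [281.8, 306.3], [308.8, 313.7]]
```

```bash
python3 -c "
from station import *
print(sign_off())"
```

```text
the job is handed in; nothing more can be done
None
```

I scooped all five beads from the tray and tipped them into the open top drawer, then stood the scoop flat on the bench and let go, at about 34 s. One bead is visible in the drawer; the other four are out of the cameras' view, presumably under the cabinet's top board. Before-and-after pictures show no beads on the bench, and the mallet, pot, jar and drawer unmoved.

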